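# Pack the last test lamps and hold a peeled cover in the ioniser's air

## Robot

A 7-joint arm with a two-finger parallel gripper is mounted at the origin on the work surface. World frame = base frame: x ahead of the robot, y to its left, z up, the work surface at z = 0. Lengths are in m, angles in rad, forces in N, time in s.
With the tool pointing down it reaches from about 0.425 to 0.875 m from the base axis. Payload 9.9 kg.
Tool frame: the origin (TCP) lies at the very end of the fingers, on their centre line; the grasp point (between the pads) lies 19 mm behind it (manip.tcp_to_grasp is the distance from the TCP to the grasp point, in m); z points along the fingers, y is the line along which they close (so a half turn about z gives the same grasp; the last joint's range is limited). The gripper opens to 85 mm and grips with 20 to 120 N. Pads are 22 mm wide; open, the fingers measure 114 mm over their backs; the gripper's body (76 mm by 85 mm) begins 54 mm behind the grasp point. The pads swing forward as they close: fully open they stand 13 mm farther back than shut.
Start: joints at [1.151, 0.576, 0.025, 1.437, -0.015, 1.129, -0.057], TCP at [0.222, -0.637, 0.231] pointing down, gripper open.
Joint ranges: [-2.76, 2.76], [-0.34, 2.15], [-1.52, 1.57], [0.19, 2.46], [-1.09, 4.23], [0.17, 1.99], [-2.82, 2.82]. Speed limits (rad/s): [2.22, 2.22, 3.01, 3.01, 3.14, 3.14, 3.14].

## Interface

Orientations are given as a 3x3 rotation matrix whose columns are the frame's x, y, z axes.
In Python, from workcell import manip gives the robot as it stands.
- The arm moves only by the tool carry_out, never from a script. Its argument "increments" is a list of rows, each an object with "grip": the gripper's target within -1 to 1 (fully open at 1, half-way at 0, shut at -1); "travel": the shift along the tool's x, y, z in units of 40 mm (1.0 is 40 mm), a list of three; "rotation": the turn, a rotation vector about the tool's x, y, z in units of 5 degrees (1.0 is 5 degrees), a list of three. In form: [{"grip": grip, "travel": [tx, ty, tz], "rotation": [ax, ay, az]}, ...]. A call has 1 to 8 rows; each row is the pose to reach, as a shift and turn from the pose commanded when the call began, along the tool's axes at that moment; what a row does not reach only later rows make up. A row lasts 1/10 s, in which the tool goes at most 50 mm and 8.59 degrees, less where a joint would pass 70% of its speed; a pose out of reach is approached as far as the arm can. A call with a gripper value outside its range is refused whole. The fingers move at their own pace and stop on an object; "grip_force" is the grip in N (left out, the last holds). Time passes only in rows, so rows that repeat a pose let the fingers close. It gives the time, the measured TCP pose, the force, the opening and the grip force at its end, in the units of the state.
- manip.sense(): the state, without advancing time (a new reading comes with each control period).
- manip.snapshot(name): name is "scene" or "top"; returns a dict with "img" (400x640x3 uint8, red, green, blue), "range_z" (400x640 float32, m along the optical axis (not along the pixel's ray), 0 where there is no reading), "fx", "fy", "cx", "cy" (pixels), "D" ([k1, k2, p1, p2, k3] as OpenCV has them; the pictures are not rectified), "extrinsics" (4x4, takes a point from camera to world coordinates). Camera axes: x right, y up, looking along -z (the intrinsics and any distortion apply to the point x, -y, -z); pixel columns grow to the right and rows downward; lengths in m; the calibration is good to about 2 mm. A picture is of the moment at which its call begins.
- manip.hand_in(): hands the job in; it is judged then, once.
Trained networks look in a picture, given as the dict that the camera call returned (one of the last four; its "shot" number tells which), for a name from the list of things; names that differ only in an ending like _2 or _b are one class to them, and where a whole thing is asked for, a point or a joint stands for the part that bears it (a point fixed in the world has none). Each returns a list of dicts, best first, with "conf" (0 to 1); they miss things now and then, are a little off and sometimes report something else, mostly with a low value. They report only what shows in the picture. A call takes as long as a camera call. They do not tell look-alikes from the thing itself.
- manip.spot_in(picture, query): "rect" ([centre column, centre row, width, height] in pixels, round what is visible of it).
- manip.masks_of(picture, query): "pixels" (400x640 bool, what is visible of it) and "rect" ([centre column, centre row, width, height] in pixels, round what is visible of it).
The state is a dict: "t": time; "qpos": joint angles; "qd": joint speeds; "tau": joint torques, N m; "position": TCP position; "eef_rot": TCP orientation; "force": force on the tool from outside, world axes, zero at the start; "wrist_torque": the same for the moment, N m; "opening": finger opening in m; "gripper_force": force on a finger pad.
Only numpy, scipy, OpenCV 4.12 (cv2) and the standard library are available. Lean on these libraries where they do the work, as an engineer would, in place of code of your own. Each camera call takes 0.05 s, during which the arm holds its last target. There are 200 camera calls.

## Task

Finish packing the tested lamps: stand the two loose lamps from the mat in the two empty cells of the divided crate, one per cell, screw cap up, setting them down without dropping them. Then take a cover for the crate off the nested pile: the covers cling, so peel the top one by lifting one corner well up while the opposite corner is still down in the nest, and leave the next cover where it is. Last, to bleed off its static, hold the cover level in the ionising fan's air, its middle on the line of the fan's hub and about 20 cm in front of the grille, and finish while still holding it there; leave everything else on the bench alone.

Things in the scene. Friction and masses are not known exactly. Their poses are not given: they have to be found in the camera images.
- lamp0: one of six identical reflector lamps, 60 g, 78 tall, face down. Origin: centre of its underside; z up. White rim 50 diameter to 14 up, then tapering to 31 diameter at 44-50, metal screw cap 26 diameter at 50-72 (grip here), tip to 78. Four stand in crate cells, two loose on the rubber mat (4 thick) before the robot; which ones varies.
- lamp1: one of six identical reflector lamps, 60 g, 78 tall, face down. Origin: centre of its underside; z up. White rim 50 diameter to 14 up, then tapering to 31 diameter at 44-50, metal screw cap 26 diameter at 50-72 (grip here), tip to 78. Four stand in crate cells, two loose on the rubber mat (4 thick) before the robot; which ones varies.
- lamp2: one of six identical reflector lamps, 60 g, 78 tall, face down. Origin: centre of its underside; z up. White rim 50 diameter to 14 up, then tapering to 31 diameter at 44-50, metal screw cap 26 diameter at 50-72 (grip here), tip to 78. Four stand in crate cells, two loose on the rubber mat (4 thick) before the robot; which ones varies.
- lamp3: one of six identical reflector lamps, 60 g, 78 tall, face down. Origin: centre of its underside; z up. White rim 50 diameter to 14 up, then tapering to 31 diameter at 44-50, metal screw cap 26 diameter at 50-72 (grip here), tip to 78. Four stand in crate cells, two loose on the rubber mat (4 thick) before the robot; which ones varies.
- lamp4: one of six identical reflector lamps, 60 g, 78 tall, face down. Origin: centre of its underside; z up. White rim 50 diameter to 14 up, then tapering to 31 diameter at 44-50, metal screw cap 26 diameter at 50-72 (grip here), tip to 78. Four stand in crate cells, two loose on the rubber mat (4 thick) before the robot; which ones varies.
- lamp5: one of six identical reflector lamps, 60 g, 78 tall, face down. Origin: centre of its underside; z up. White rim 50 diameter to 14 up, then tapering to 31 diameter at 44-50, metal screw cap 26 diameter at 50-72 (grip here), tip to 78. Four stand in crate cells, two loose on the rubber mat (4 thick) before the robot; which ones varies.
- cell0 (a point): centre of the floor of one cell of the fixed black divided crate, 4 above the bench; axes are the crate's. Cells are 60 x 60, 2 along x by 3 along y; crate 134 (x) x 198 (y) outside, outer walls 50 high, dividers 4 thick and 40 high above the bench. Four cells hold a lamp, two are empty.
- cell1 (a point): centre of the floor of one cell of the fixed black divided crate, 4 above the bench; axes are the crate's. Cells are 60 x 60, 2 along x by 3 along y; crate 134 (x) x 198 (y) outside, outer walls 50 high, dividers 4 thick and 40 high above the bench. Four cells hold a lamp, two are empty.
- cell2 (a point): centre of the floor of one cell of the fixed black divided crate, 4 above the bench; axes are the crate's. Cells are 60 x 60, 2 along x by 3 along y; crate 134 (x) x 198 (y) outside, outer walls 50 high, dividers 4 thick and 40 high above the bench. Four cells hold a lamp, two are empty.
- cell3 (a point): centre of the floor of one cell of the fixed black divided crate, 4 above the bench; axes are the crate's. Cells are 60 x 60, 2 along x by 3 along y; crate 134 (x) x 198 (y) outside, outer walls 50 high, dividers 4 thick and 40 high above the bench. Four cells hold a lamp, two are empty.
- cell4 (a point): centre of the floor of one cell of the fixed black divided crate, 4 above the bench; axes are the crate's. Cells are 60 x 60, 2 along x by 3 along y; crate 134 (x) x 198 (y) outside, outer walls 50 high, dividers 4 thick and 40 high above the bench. Four cells hold a lamp, two are empty.
- cell5 (a point): centre of the floor of one cell of the fixed black divided crate, 4 above the bench; axes are the crate's. Cells are 60 x 60, 2 along x by 3 along y; crate 134 (x) x 198 (y) outside, outer walls 50 high, dividers 4 thick and 40 high above the bench. Four cells hold a lamp, two are empty.
- cover: topmost cover of the nested pile: stiff formed plastic, 134 (x) x 198 (y) x 36 tall, about 80 g. Origin: centre of its underside, 59 above the bench while nested; z up; its middle is 20 above this. All round its edge runs an upright rim 9 thick, at 22-36 above the origin; within is a stepped dish, floor top at 2, six round domes to 11. Pinch the rim across its thickness near a corner.
- cover_corner0 (a point): outer corner (-x, -y in the cover's frame) of the top cover, at the top of its rim, 95 above the bench while nested; diagonally across from cover_corner2. Only the rim, 14 high, shows above the next cover; one finger goes inside it, one outside.
- cover_corner1 (a point): outer corner (+x, -y in the cover's frame) of the top cover, at the top of its rim, 95 above the bench while nested; diagonally across from cover_corner3. Each corner clings to the cover below with up to about 3 N (springy ribs inside the rim below press on it) until raised about 9.
- cover_corner2 (a point): outer corner (+x, +y in the cover's frame) of the top cover, at the top of its rim, 95 above the bench while nested; diagonally across from cover_corner0. Raise one corner and let the cover tilt about the one diagonally across: the cling lets go corner by corner.
- cover_corner3 (a point): outer corner (-x, +y in the cover's frame) of the top cover, at the top of its rim, 95 above the bench while nested; diagonally across from cover_corner1. The nest leaves about 2 of side play.
- cover2: the next cover in the pile, same shape, its origin 14 below that of the top cover, 45 above the bench. It clings more strongly to the rest of the pile (three more covers, fixed, in a steel base tray 156 (x) x 220 (y), walls 18 high) and must stay there.
- air_stream (a point): point in the air of the bench-top ionising fan, on the line of its hub, 200 in front of the grille, 150 above the bench. Axes are the fan's: the fan stands towards +x from here, the air comes along -x, y is sideways, z up. The fan is fixed: round white housing 170 diameter and 45 deep, foot 116 diameter.
- lampholder: bystander: white ceramic lampholder, round, 48 diameter x 40 tall. Origin: centre of the underside.
- screwdriver: bystander: screwdriver lying down, 180 long, 26 thick handle. Origin: centre of the underside.
- adapter: bystander: black plug-in power adapter, 97 x 45 x 30. Origin: centre of the underside.
- tip_cleaner: bystander: small round steel pot of brass wool, 72 diameter x 62 tall. Origin: centre of the underside.
- attenuator: bystander: metal attenuator box with a brass connector at each end, 94 x 45 x 24. Origin: centre of the underside.
Things that resemble listed ones, but are neither listed nor needed, are in the scene too. What is shaped like the lamp1 but turquoise is not meant.

How it is judged:
By the outcome, as a careful person would: the job done as asked, in the order asked, and still so for the second after the job is handed in, while the arm keeps its last pose, push and grip.
It also fails if it takes over 64 s, if anything falls off the work surface, if the arm or the gripper's body presses on something with over 40 N, if the wrist force passes 120 N, or if a joint passes its speed limit or range.

## Working session

There is one attempt and no reset: what is moved stays moved. The work goes in short steps, Python scripts to look and compute and a tool call to move; the robot and the scene stay as the last step left them, time stands still between calls to the robot, and variables do not carry over. Pictures are saved under pics/ and viewed, at most 10 in all, crops included, and the job is handed in when it is done.

Besides the shell and the picture viewer there is one more tool, called after "Call:" as name(argument=value, ...), one argument or row to a line, values as JSON. carry_out: Moves the arm, as the interface text tells. Its arguments: {"type":"object","properties":{"increments":{"type":"array"},"grip_force":{"type":"number"}},"required":["increments"]}

```bash
mkdir -p pics; ls; cat > h.py <<'E'
import numpy as np, cv2
from workcell import manip
def cloud(p):
    h,w=p['range_z'].shape
    u,v=np.meshgrid(np.arange(w),np.arange(h))
    K=np.array([[p['fx'],0,p['cx']],[0,p['fy'],p['cy']],[0,0,1.]])
    n=cv2.undistortPoints(np.stack([u,v],-1).reshape(-1,1,2).astype(np.float64),K,np.array(p['D'],float)).reshape(h,w,2)
    z=p['range_z'].astype(float)
    c=np.stack([n[...,0]*z,-n[...,1]*z,-z],-1)
    E=np.array(p['extrinsics'])
    W=c@E[:3,:3].T+E[:3,3]
    W[z==0]=np.nan
    return W
E
python3 - <<'E'
from h import *
for n in ('scene','top'):
    p=manip.snapshot(n); cv2.imwrite(f'pics/{n}0.png',p['img'][...,::-1]); W=cloud(p); np.save(n+'0.npy',W)
    print(n,np.round(p['extrinsics'],2).tolist())
    for q in ('lamp0','cell0','cover','air_stream','cover_corner0'):
        for d in manip.masks_of(p,q)[:8]:
            m=d['pixels']; P=W[m]; P=P[~np.isnan(P[:,0])]
            print(q,round(d['conf'],2),np.round(d['rect']).tolist(),np.round(np.median(P,0),3) if len(P) else None, np.round(np.percentile(P,98,axis=0),3) if len(P) else None)
s=manip.sense(); print(s['t'],s['position'],np.round(s['eef_rot'],3).tolist(),s['opening'],manip.tcp_to_grasp)
E
```

```text
pics
scene [[-0.61, -0.49, 0.63, 1.29], [0.8, -0.37, 0.48, 0.56], [-0.0, 0.79, 0.61, 0.8], [0.0, 0.0, 0.0, 1.0]]
lamp0 0.79 [426.0, 252.0, 18.0, 20.0] [0.543 0.32  0.055] [0.55  0.337 0.08 ]
lamp0 0.76 [214.0, 241.0, 16.0, 27.0] [ 0.833 -0.148  0.036] [ 0.848 -0.135  0.074]
lamp0 0.75 [429.0, 240.0, 17.0, 23.0] [0.481 0.305 0.05 ] [0.49  0.323 0.079]
lamp0 0.64 [398.0, 288.0, 22.0, 29.0] [0.671 0.312 0.035] [0.684 0.33  0.075]
lamp0 0.54 [322.0, 173.0, 24.0, 15.0] [ 0.368 -0.146  0.019] [ 0.454 -0.075  0.074]
lamp0 0.53 [325.0, 187.0, 19.0, 24.0] [ 0.47  -0.057  0.035] [ 0.484 -0.041  0.077]
lamp0 0.41 [428.0, 253.0, 90.0, 62.0] [0.524 0.32  0.027] [0.587 0.411 0.05 ]
cell0 0.75 [428.0, 253.0, 89.0, 62.0] [0.524 0.324 0.027] [0.586 0.411 0.05 ]
cover 0.83 [258.0, 170.0, 68.0, 21.0] [ 0.567 -0.217  0.073] [ 0.585 -0.192  0.082]
cover 0.81 [260.0, 161.0, 73.0, 44.0] [ 0.492 -0.306  0.076] [ 0.581 -0.195  0.094]
air_stream 0.92 [274.0, 268.0, 78.0, 100.0] [0.855 0.099 0.142] [0.903 0.166 0.232]
air_stream 0.68 [260.0, 160.0, 72.0, 36.0] [ 0.491 -0.305  0.076] [ 0.581 -0.195  0.094]
cove
[... 677 characters left out ...]
mp0 0.52 [215.0, 181.0, 19.0, 16.0] [0.649 0.299 0.04 ] [0.685 0.327 0.079]
lamp0 0.48 [297.0, 223.0, 19.0, 20.0] [0.524 0.054 0.043] [0.552 0.079 0.083]
cell0 0.69 [213.0, 232.0, 82.0, 65.0] [0.501 0.306 0.016] [0.579 0.407 0.054]
cover 0.68 [423.0, 228.0, 75.0, 57.0] [ 0.506 -0.301  0.071] [ 0.57  -0.2    0.098]
cover 0.63 [213.0, 233.0, 79.0, 60.0] [0.5   0.311 0.018] [0.575 0.406 0.054]
air_stream 0.72 [286.0, 112.0, 60.0, 57.0] [0.827 0.084 0.169] [0.863 0.157 0.236]
cover_corner0 0.78 [424.0, 225.0, 75.0, 53.0] [ 0.506 -0.301  0.071] [ 0.571 -0.2    0.098]
0.6 [ 0.22244131 -0.63728119  0.23129232] [[0.944, 0.33, -0.0], [0.33, -0.944, 0.0], [-0.0, -0.0, -1.0]] 0.08550566866533926 0.0187
```

View pics/scene0.png

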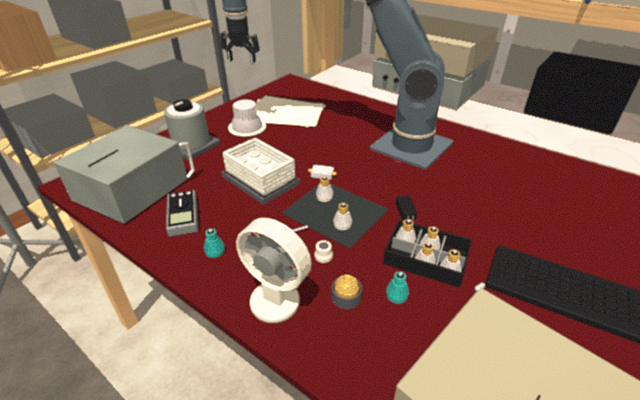

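View pics/top0.png

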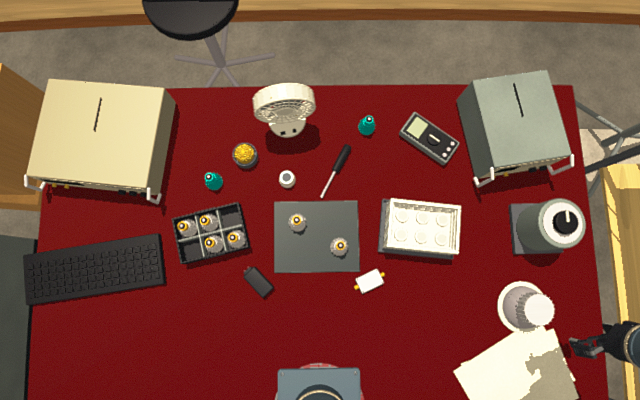

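The scene and top views show the layout. In the top view, the white lamps on the mat are at (297,222) and (340,246), and the turquoise look-alikes (not meant) are at (366,124) and (214,180). The crate is at (210,233), with empty cells near (230,215) and (190,250). The cover pile is at (422,228) and the fan at (284,105). Other things that could be mistaken for these are the crate lamps at (186,226), (208,222), (213,244) and (236,239), which stay, and the lampholder at (287,178).

```bash
cat > m.py <<'E'
from h import *
def ptsin(W,x,y,z):
    P=W.reshape(-1,3); P=P[~np.isnan(P[:,0])]
    return P[(P[:,0]>x[0])&(P[:,0]<x[1])&(P[:,1]>y[0])&(P[:,1]<y[1])&(P[:,2]>z[0])&(P[:,2]<z[1])]
if __name__=='__main__':
    for n in ('top','scene'):
        W=np.load(n+'0.npy'); print(n)
        for c in ((.457,-.06),(.53,.055),(.53,.31),(.47,.295),(.515,.37),(.48,.23)):
            P=ptsin(W,(c[0]-.03,c[0]+.04),(c[1]-.03,c[1]+.035),(.056,.095))
            print('lamp',c,len(P),np.round(P.mean(0),4),np.round((P.min(0)+P.max(0))/2,4),np.round(P.max(0),3))
        for nm,x,y,z in (('crate',(.4,.62),(.18,.44),(.044,.053)),('cover',(.4,.62),(-.43,-.17),(.086,.105)),('tray',(.4,.62),(-.45,-.15),(.01,.025)),('mat',(.38,.62),(-.12,.15),(.002,.007))):
            P=ptsin(W,x,y,z); r=cv2.minAreaRect(P[:,:2].astype(np.float32)*1000); print(nm,len(P),np.round(r[0],1),np.round(r[1],1),round(r[2],2),np.round(P[:,2].mean(),3))
        P=ptsin(W,(.7,1.0),(-.02,.2),(.05,.26))
        print('fan',len(P),P.min(0).round(3),P.max(0).round(3))
        if n=='scene':
            np.save('fan.npy',P)
    W=np.load('top0.npy'); P=ptsin(W,(.7,1.),(-.02,.2),(.05,.26))
    for i in range(0,len(P),max(1,len(P)//25)): print(P[i].round(3))
E
python3 m.py; python3 -c "
import cv2;a=cv2.imread('pics/top0.png')[75:275,170:470];cv2.imwrite('pics/crop.png',cv2.resize(a,(800,533),interpolation=cv2.INTER_CUBIC))"
```

```text
top
lamp (0.457, -0.06) 75 [ 0.4539 -0.0633  0.0767] [ 0.4537 -0.0634  0.0707] [ 0.467 -0.051  0.085]
lamp (0.53, 0.055) 78 [0.5265 0.0562 0.0765] [0.5259 0.0574 0.0705] [0.539 0.072 0.085]
lamp (0.53, 0.31) 90 [0.5292 0.3131 0.0742] [0.5407 0.3136 0.0703] [0.565 0.326 0.084]
lamp (0.47, 0.295) 88 [0.469  0.2969 0.075 ] [0.4692 0.2975 0.0709] [0.482 0.311 0.086]
lamp (0.515, 0.37) 81 [0.5148 0.3766 0.0747] [0.5092 0.3825 0.0718] [0.527 0.402 0.087]
lamp (0.48, 0.23) 83 [0.4803 0.2316 0.0754] [0.4811 0.2324 0.0709] [0.494 0.246 0.085]
crate 586 [499.2 305.3] [135.7 199.6] 13.13 0.049
cover 867 [ 503.7 -296.3] [199.  135.1] 83.11 0.095
tray 180 [ 504.1 -294.8] [219.5 156.5] 83.45 0.018
mat 4265 [499.9  14.5] [239.6 268.8] 0.18 0.004
fan 2123 [0.714 0.002 0.051] [0.871 0.2   0.24 ]
scene
lamp (0.457, -0.06) 67 [ 0.4643 -0.0624  0.0691] [ 0.4614 -0.0645  0.0677] [ 0.472 -0.05   0.079]
lamp (0.53, 0.055) 82 [0.5369 0.058  0.0702] [0.5334 0.0561 0.0693] [0.547 0.068 0.082]
lamp (0.53, 0.31) 112 [0.5395 0.3186 0.0702] [0.5346 0.316  0.069 ] [0.549 0.329 0.082]
lamp (0.47, 0.295) 99 [0.477  
[... 300 characters left out ...]
9 -295.9] [204.4 136.8] 83.12 0.091
tray 226 [ 508.2 -296.1] [226.5 159.4] 82.84 0.015
mat 1400 [501.7   5.8] [229.2 256.3] 1.64 0.003
fan 3941 [0.723 0.002 0.05 ] [0.882 0.2   0.234]
[0.862 0.089 0.236]
[0.858 0.115 0.228]
[0.854 0.128 0.225]
[0.854 0.035 0.216]
[0.84  0.086 0.235]
[0.856 0.015 0.193]
[0.83  0.093 0.239]
[0.839 0.028 0.21 ]
[0.828 0.12  0.226]
[0.823 0.061 0.23 ]
[0.84  0.163 0.182]
[0.815 0.097 0.23 ]
[0.865 0.03  0.105]
[0.815 0.122 0.212]
[0.82 0.06 0.19]
[0.82  0.16  0.182]
[0.817 0.09  0.179]
[0.848 0.03  0.095]
[0.813 0.126 0.17 ]
[0.824 0.061 0.131]
[0.831 0.151 0.103]
[0.821 0.07  0.116]
[0.814 0.126 0.124]
[0.81  0.151 0.119]
[0.813 0.131 0.094]
[0.728 0.19  0.059]
```

View pics/crop.png

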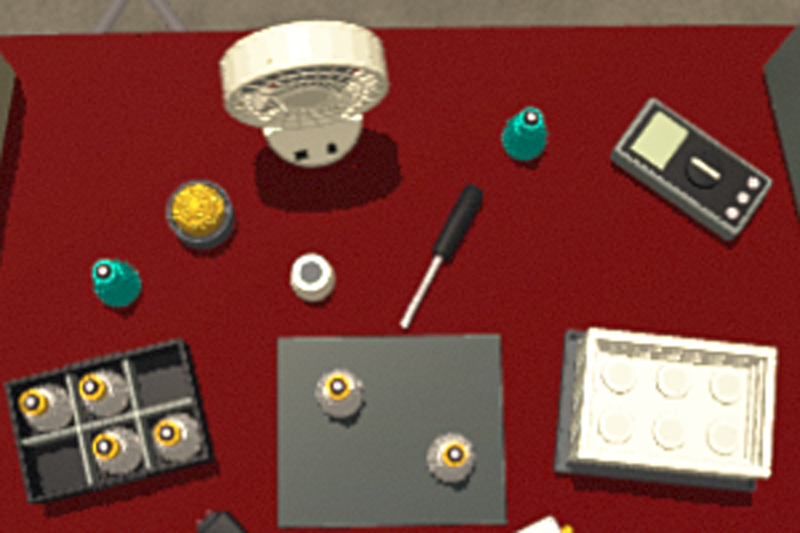

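The crop confirms the choice: white-glass lamps on the mat at crop (338,390) and (453,457), and empty crate cells at crop (160,375) and (60,470). I'll start with the nearer lamp, at about (0.457, -0.064).

Call:
carry_out(
  increments=[
    {"grip":1,"travel":[5.1,-5.8,0],"rotation":[0,0,1.2]},
    {"grip":1,"travel":[5.1,-5.8,0],"rotation":[0,0,1.2]},
    {"grip":1,"travel":[5.1,-5.8,0],"rotation":[0,0,1.2]},
    {"grip":1,"travel":[5.1,-5.8,0],"rotation":[0,0,1.2]},
    {"grip":1,"travel":[5.1,-5.8,0],"rotation":[0,0,1.2]},
    {"grip":1,"travel":[5.1,-5.8,0],"rotation":[0,0,1.2]},
    {"grip":1,"travel":[5.1,-5.8,0],"rotation":[0,0,1.2]},
    {"grip":1,"travel":[5.1,-5.8,0],"rotation":[0,0,1.2]},
  ],
  grip_force=25,
)

```text
t: 1.4
position: [0.3396, -0.3496, 0.2317]
eef_rot: [[0.973, 0.233, 0.001], [0.233, -0.973, -0.0], [0.001, 0.0, -1.0]]
force: [0.1, -1.3, -0.5]
opening: 0.0858
gripper_force: 0.0
```

```bash
cat > go.py <<'E'
import sys; from h import *
from scipy.spatial.transform import Rotation as R
# go.py x y z [yaw_deg]: shift/turn in tool units to a tool-down pose
s=manip.sense(); p=np.array(s['position']); M=np.array(s['eef_rot'])
print('t',round(s['t'],2),'p',p.round(4),'yaw',round(np.degrees(np.arctan2(M[1,0],M[0,0])),2),'z',M[:,2].round(3),'F',np.round(s['force'],1),'T',np.round(s['wrist_torque'],2),'open',round(s['opening'],4),'gf',s['gripper_force'],'q',np.round(s['qpos'],2))
a=[float(v) for v in sys.argv[1:]]
if len(a)>=3:
    print('travel',(M.T@(np.array(a[:3])-p)/.04).round(3))
if len(a)==4:
    y=np.radians(a[3]); T=np.array([[np.cos(y),np.sin(y),0],[np.sin(y),-np.cos(y),0],[0,0,-1]])
    print('rot',(np.degrees(R.from_matrix(M.T@T).as_rotvec())/5).round(3))
E
python3 go.py .4565 -.064 .18 13.3
```

```text
t 1.4 p [ 0.3396 -0.3496  0.2317] yaw 13.45 z [ 0.001 -0.    -1.   ] F [ 0.1 -1.3 -0.5] T [-0.04  0.03  0.01] open 0.0858 gf 0.0 q [ 0.7   0.3   0.    1.92 -0.    0.92 -0.63]
travel [ 4.503 -6.265  1.295]
rot [ 0.004 -0.008  0.031]
```

Call:
carry_out(
  increments=[
    {"grip":1,"travel":[4.5,-6.27,0],"rotation":[0,0,0]},
    {"grip":1,"travel":[4.5,-6.27,0],"rotation":[0,0,0]},
    {"grip":1,"travel":[4.5,-6.27,0],"rotation":[0,0,0]},
    {"grip":1,"travel":[4.5,-6.27,0],"rotation":[0,0,0]},
    {"grip":1,"travel":[4.5,-6.27,0],"rotation":[0,0,0]},
    {"grip":1,"travel":[4.5,-6.27,0],"rotation":[0,0,0]},
    {"grip":1,"travel":[4.5,-6.27,0],"rotation":[0,0,0]},
    {"grip":1,"travel":[4.5,-6.27,1.6],"rotation":[0,0,0]},
  ],
)

```text
t: 2.2
position: [0.4618, -0.0656, 0.1849]
eef_rot: [[0.973, 0.23, 0.011], [0.23, -0.973, -0.001], [0.011, 0.003, -1.0]]
force: [1.4, -0.5, -1.0]
opening: 0.0854
gripper_force: 0.0
```

```bash
python3 go.py .4565 -.064 .049 13.3; python3 - <<'E'
from h import *
a=[]
for n in ('scene','top'):
    p=manip.snapshot(n); r=(250,110) if n=='scene' else (265,170)
    a.append(cv2.resize(p['img'][r[1]:r[1]+130,r[0]:r[0]+130,::-1],(400,400),interpolation=cv2.INTER_CUBIC))
cv2.imwrite('pics/c1.png',np.hstack(a))
E
```

```text
t 2.2 p [ 0.4618 -0.0656  0.1849] yaw 13.32 z [ 0.011 -0.001 -1.   ] F [ 1.4 -0.5 -1. ] T [-0.05  0.   -0.02] open 0.0854 gf 0.0 q [ 0.15  0.32 -0.14  2.04  0.06  0.77 -1.37]
travel [-0.156 -0.08   3.396]
rot [ 0.038 -0.125  0.005]
```

View pics/c1.png

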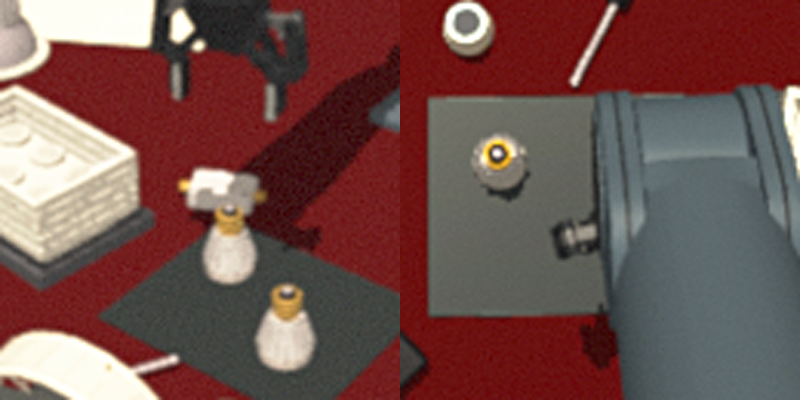

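The picture shows the open fingers straddling the line above the rear lamp (left crop, lamp cap at (228,215)), so I'll descend and grip.

Call:
carry_out(
  increments=[
    {"grip":1,"travel":[-0.1,-0.05,1.0],"rotation":[0,-0.1,0]},
    {"grip":1,"travel":[-0.1,-0.05,2.0],"rotation":[0,-0.1,0]},
    {"grip":1,"travel":[-0.1,-0.05,2.8],"rotation":[0,-0.1,0]},
    {"grip":1,"travel":[-0.1,-0.05,3.35],"rotation":[0,-0.1,0]},
    {"grip":1,"travel":[-0.1,-0.05,3.35],"rotation":[0,-0.1,0]},
    {"grip":1,"travel":[-0.1,-0.05,3.35],"rotation":[0,-0.1,0]},
    {"grip":-1,"travel":[-0.1,-0.05,3.35],"rotation":[0,-0.1,0]},
    {"grip":-1,"travel":[-0.1,-0.05,3.35],"rotation":[0,-0.1,0]},
  ],
)

```text
t: 3.1
position: [0.4529, -0.0652, 0.0487]
eef_rot: [[0.974, 0.228, -0.006], [0.228, -0.974, -0.002], [-0.007, 0.001, -1.0]]
force: [-1.0, -0.6, -0.6]
opening: 0.0589
gripper_force: 0.0
```

```bash
python3 go.py .4565 -.064 .049 13.3
```

```text
t 3.1 p [ 0.4529 -0.0652  0.0487] yaw 13.2 z [-0.006 -0.002 -1.   ] F [-1.  -0.6 -0.6] T [ 0.03 -0.02  0.01] open 0.0589 gf 0.0 q [ 0.11  0.54 -0.1   2.19  0.13  0.42 -1.44]
travel [ 0.094 -0.008 -0.008]
rot [ 0.01   0.075 -0.021]
```

Call:
carry_out(
  increments=[
    {"grip":-1,"travel":[0.09,0,0],"rotation":[0,0.08,0]},
    {"grip":-1,"travel":[0.09,0,0],"rotation":[0,0.08,0]},
    {"grip":-1,"travel":[0.09,0,0],"rotation":[0,0.08,0]},
    {"grip":-1,"travel":[0.09,0,0],"rotation":[0,0.08,0]},
  ],
)

```text
t: 3.5
position: [0.4564, -0.0639, 0.0479]
eef_rot: [[0.973, 0.229, 0.0], [0.229, -0.973, -0.001], [0.0, 0.001, -1.0]]
force: [1.3, -1.5, 6.6]
opening: 0.0295
gripper_force: 24.1
```

```bash
python3 go.py .5467 .2511 .2 13.3
```

```text
t 3.5 p [ 0.4564 -0.0639  0.0479] yaw 13.24 z [ 0.    -0.001 -1.   ] F [ 1.3 -1.5  6.6] T [-0.08 -0.02 -0.01] open 0.0295 gf 24.089503023424186 q [ 0.11  0.54 -0.1   2.19  0.13  0.41 -1.44]
travel [ 4.001 -7.147 -3.806]
rot [ 0.007 -0.001 -0.012]
```

The opening of 29.5 mm suggests the pad tips are on the neck rather than the cap. I'll open, raise 6 mm and regrip.

Call:
carry_out(
  increments=[
    {"grip":0.2,"travel":[0,0,0],"rotation":[0,0,0]},
    {"grip":0.2,"travel":[0,0,0],"rotation":[0,0,0]},
    {"grip":0.2,"travel":[0,0,-0.15],"rotation":[0,0,0]},
    {"grip":-1,"travel":[0,0,-0.15],"rotation":[0,0,0]},
    {"grip":-1,"travel":[0,0,-0.15],"rotation":[0,0,0]},
    {"grip":-1,"travel":[0,0,-0.15],"rotation":[0,0,0]},
    {"grip":-1,"travel":[0,0,-0.15],"rotation":[0,0,0]},
    {"grip":-1,"travel":[0,0,-0.15],"rotation":[0,0,0]},
  ],
)

```text
t: 4.3
position: [0.4563, -0.065, 0.054]
eef_rot: [[0.974, 0.228, 0.0], [0.228, -0.974, -0.002], [-0.0, 0.002, -1.0]]
force: [0.2, -4.5, 10.3]
opening: 0.0253
gripper_force: 27.3
```

```bash
python3 go.py .5467 .2511 .2 13.3
```

```text
t 4.3 p [ 0.4563 -0.065   0.054 ] yaw 13.17 z [ 0.    -0.002 -1.   ] F [ 0.2 -4.5 10.3] T [-1.04  0.   -0.01] open 0.0253 gf 27.28403686785896 q [ 0.11  0.53 -0.1   2.19  0.13  0.43 -1.44]
travel [ 4.    -7.173 -3.663]
rot [ 0.018  0.002 -0.026]
```

Call:
carry_out(
  increments=[
    {"grip":-1,"travel":[0,0,-0.5],"rotation":[0,0,0]},
    {"grip":-1,"travel":[0,0,-1.5],"rotation":[0,0,0]},
    {"grip":-1,"travel":[0,0,-2.5],"rotation":[0,0,0]},
    {"grip":-1,"travel":[0.4,-0.7,-3.5],"rotation":[0,0,0]},
    {"grip":-1,"travel":[1,-1.5,-3.7],"rotation":[0,0,0]},
    {"grip":-1,"travel":[1.5,-2.4,-3.7],"rotation":[0,0,0]},
    {"grip":-1,"travel":[2.0,-3.4,-3.7],"rotation":[0,0,0]},
    {"grip":-1,"travel":[2.5,-4.4,-3.7],"rotation":[0,0,0]},
  ],
)

```text
t: 5.1
position: [0.5129, 0.1319, 0.2012]
eef_rot: [[0.974, 0.228, -0.001], [0.228, -0.974, -0.001], [-0.002, 0.0, -1.0]]
force: [0.2, -0.8, -0.6]
opening: 0.0248
gripper_force: 28.8
```

Call:
carry_out(
  increments=[
    {"grip":-1,"travel":[0.5,-1.0,0],"rotation":[0,0,0]},
    {"grip":-1,"travel":[1.0,-1.9,0],"rotation":[0,0,0]},
    {"grip":-1,"travel":[1.3,-2.5,0],"rotation":[0,0,0]},
    {"grip":-1,"travel":[1.5,-2.77,0],"rotation":[0,0,0]},
    {"grip":-1,"travel":[1.5,-2.77,0],"rotation":[0,0,0]},
    {"grip":-1,"travel":[1.5,-2.77,0],"rotation":[0,0,0]},
    {"grip":-1,"travel":[1.5,-2.77,0],"rotation":[0,0,0]},
  ],
)

```text
t: 5.8
position: [0.5459, 0.2497, 0.201]
eef_rot: [[0.974, 0.227, -0.002], [0.227, -0.974, -0.002], [-0.002, 0.001, -1.0]]
force: [-0.9, -0.5, 0.6]
opening: 0.0252
gripper_force: 28.8
```

```bash
python3 go.py .5467 .2511 .054 13.3; python3 - <<'E'
from m import *
a=[]
for n in ('scene','top'):
    p=manip.snapshot(n); r=(370,170) if n=='scene' else (160,160)
    a.append(cv2.resize(p['img'][r[1]:r[1]+130,r[0]:r[0]+130,::-1],(400,400),interpolation=cv2.INTER_CUBIC))
    W=cloud(p)
    P=ptsin(W,(.48,.62),(.18,.32),(.1,.165)); print(len(P))
    if len(P): 
        for z in np.arange(.1,.165,.01):
            Q=P[(P[:,2]>=z)&(P[:,2]<z+.01)]
            if len(Q): print(n,z.round(2),len(Q),Q.min(0).round(3),Q.max(0).round(3))
cv2.imwrite('pics/c2.png',np.hstack(a))
E
```

```text
t 5.8 p [0.5459 0.2497 0.201 ] yaw 13.1 z [-0.002 -0.002 -1.   ] F [-0.9 -0.5  0.6] T [-0.01 -0.06 -0.03] open 0.0252 gf 28.84977095872955 q [-0.38  0.5  -0.19  1.68  0.11  0.98 -1.95]
travel [ 0.035 -0.034  3.675]
rot [ 0.014  0.026 -0.04 ]
89
scene 0.15 58 [0.543 0.23  0.152] [0.573 0.277 0.16 ]
scene 0.16 31 [0.531 0.229 0.16 ] [0.573 0.276 0.165]
11
top 0.15 6 [0.523 0.225 0.156] [0.546 0.239 0.159]
top 0.16 5 [0.525 0.225 0.161] [0.551 0.235 0.163]
```

View pics/c2.png

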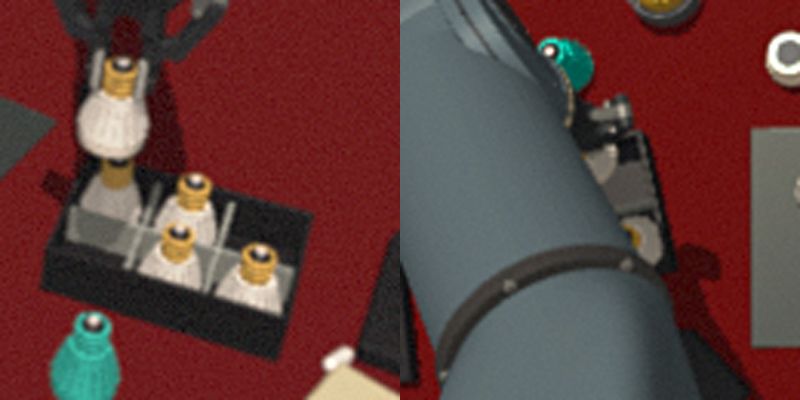

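The lamp hangs upright (scene crop (120,90)) over the empty cell, between the turquoise look-alike and the back row. I'll lower it.

Call:
carry_out(
  increments=[
    {"grip":-1,"travel":[0.03,-0.03,1.0],"rotation":[0,0,0]},
    {"grip":-1,"travel":[0.03,-0.03,2.0],"rotation":[0,0,0]},
    {"grip":-1,"travel":[0.03,-0.03,2.7],"rotation":[0,0,0]},
    {"grip":-1,"travel":[0.03,-0.03,3.2],"rotation":[0,0,0]},
    {"grip":-1,"travel":[0.03,-0.03,3.5],"rotation":[0,0,0]},
    {"grip":-1,"travel":[0.03,-0.03,3.6],"rotation":[0,0,0]},
    {"grip":-1,"travel":[0.03,-0.03,3.65],"rotation":[0,0,0]},
    {"grip":-1,"travel":[0.03,-0.03,3.65],"rotation":[0,0,0]},
  ],
)

```text
t: 6.7
position: [0.547, 0.2536, 0.0558]
eef_rot: [[0.973, 0.229, -0.001], [0.229, -0.973, 0.0], [-0.001, -0.0, -1.0]]
force: [-0.4, 0.2, -1.0]
opening: 0.0249
gripper_force: 28.9
```

```bash
python3 go.py .5467 .2511 .054 13.3
```

```text
t 6.7 p [0.547  0.2536 0.0558] yaw 13.23 z [-0.001  0.    -1.   ] F [-0.4  0.2 -1. ] T [-0.02  0.01 -0.02] open 0.0249 gf 28.853023206023636 q [-0.41  0.67 -0.16  1.82  0.16  0.67 -2.  ]
travel [-0.021  0.058  0.045]
rot [-0.003  0.006 -0.015]
```

Call:
carry_out(
  increments=[
    {"grip":-1,"travel":[-0.01,0.03,0.04],"rotation":[0,0,0]},
    {"grip":-1,"travel":[-0.01,0.03,0.06],"rotation":[0,0,0]},
    {"grip":-1,"travel":[-0.01,0.03,0.06],"rotation":[0,0,0]},
    {"grip":-1,"travel":[-0.01,0.03,0.06],"rotation":[0,0,0]},
  ],
)

```text
t: 7.1
position: [0.547, 0.2523, 0.054]
eef_rot: [[0.973, 0.229, 0.0], [0.229, -0.973, 0.0], [0.0, -0.0, -1.0]]
force: [-1.6, -1.4, 7.9]
opening: 0.0247
gripper_force: 30.8
```

Call:
carry_out(
  increments=[
    {"grip":0,"travel":[0,0,0],"rotation":[0,0,0]},
    {"grip":0,"travel":[0,0,0],"rotation":[0,0,0]},
    {"grip":0,"travel":[0,0,0],"rotation":[0,0,0]},
    {"grip":0,"travel":[0,0,-0.5],"rotation":[0,0,0]},
    {"grip":0,"travel":[0,0,-1.5],"rotation":[0,0,0]},
    {"grip":0.5,"travel":[0,0,-2.5],"rotation":[0,0,0]},
    {"grip":1,"travel":[0,0,-3.2],"rotation":[0,0,0]},
    {"grip":1,"travel":[0,0,-3.2],"rotation":[0,0,0]},
  ],
)

```text
t: 7.9
position: [0.5485, 0.2533, 0.1848]
eef_rot: [[0.973, 0.229, 0.005], [0.229, -0.973, 0.003], [0.005, -0.002, -1.0]]
force: [-0.1, -0.0, -0.4]
opening: 0.0833
gripper_force: 0.0
```

```bash
python3 go.py .5285 .0565 .183 13.3
```

```text
t 7.9 p [0.5485 0.2533 0.1848] yaw 13.22 z [ 0.005  0.003 -1.   ] F [-0.1 -0.  -0.4] T [-0.02  0.03 -0.03] open 0.0833 gf 0.0 q [-0.39  0.51 -0.19  1.7   0.12  0.94 -1.96]
travel [-1.613  4.676  0.029]
rot [-0.021 -0.058 -0.015]
```

Call:
carry_out(
  increments=[
    {"grip":1,"travel":[-0.35,1.0,0],"rotation":[0,0,0]},
    {"grip":1,"travel":[-0.7,2.0,0],"rotation":[0,0,0]},
    {"grip":1,"travel":[-1.1,3.2,0],"rotation":[0,0,0]},
    {"grip":1,"travel":[-1.4,4.2,0],"rotation":[0,0,0]},
    {"grip":1,"travel":[-1.58,4.65,0.5],"rotation":[0,0,0]},
    {"grip":1,"travel":[-1.58,4.65,1.2],"rotation":[0,0,0]},
    {"grip":1,"travel":[-1.58,4.65,1.2],"rotation":[0,0,0]},
    {"grip":1,"travel":[-1.58,4.65,1.2],"rotation":[0,0,0]},
  ],
)

```text
t: 8.7
position: [0.5272, 0.0572, 0.1325]
eef_rot: [[0.973, 0.23, -0.003], [0.23, -0.973, -0.0], [-0.003, -0.001, -1.0]]
force: [0.1, -0.0, 0.8]
opening: 0.0853
gripper_force: 0.0
```

```bash
python3 go.py .5285 .0565 .054 13.3
```

```text
t 8.7 p [0.5272 0.0572 0.1325] yaw 13.28 z [-0.003 -0.    -1.   ] F [ 0.1 -0.   0.8] T [0.   0.02 0.01] open 0.0853 gf 0.0 q [-0.07  0.48 -0.18  1.94  0.12  0.74 -1.66]
travel [0.033 0.025 1.962]
rot [-0.006  0.038 -0.004]
```

Call:
carry_out(
  increments=[
    {"grip":1,"travel":[0.02,0.02,1.0],"rotation":[0,0,0]},
    {"grip":1,"travel":[0.02,0.02,1.7],"rotation":[0,0,0]},
    {"grip":1,"travel":[0.02,0.02,1.95],"rotation":[0,0,0]},
    {"grip":1,"travel":[0.02,0.02,1.95],"rotation":[0,0,0]},
    {"grip":-1,"travel":[0.02,0.02,1.95],"rotation":[0,0,0]},
    {"grip":-1,"travel":[0.02,0.02,1.95],"rotation":[0,0,0]},
    {"grip":-1,"travel":[0.02,0.02,1.95],"rotation":[0,0,0]},
    {"grip":-1,"travel":[0.02,0.02,1.95],"rotation":[0,0,0]},
  ],
)

```text
t: 9.5
position: [0.5289, 0.0561, 0.0555]
eef_rot: [[0.973, 0.229, -0.0], [0.229, -0.973, -0.0], [-0.0, 0.0, -1.0]]
force: [-0.4, -1.0, 1.3]
opening: 0.0282
gripper_force: 0.6
```

Call:
carry_out(
  increments=[
    {"grip":-1,"travel":[0,0,0],"rotation":[0,0,0]},
    {"grip":-1,"travel":[0,0,0],"rotation":[0,0,0]},
    {"grip":-1,"travel":[0,0,0],"rotation":[0,0,0]},
  ],
)

```text
t: 9.8
position: [0.529, 0.056, 0.0554]
eef_rot: [[0.973, 0.229, -0.0], [0.229, -0.973, -0.0], [-0.0, 0.0, -1.0]]
force: [-1.0, -0.2, 6.3]
opening: 0.0248
gripper_force: 26.6
```

```bash
python3 go.py .455 .3609 .2 13.3
```

```text
t 9.8 p [0.529  0.056  0.0554] yaw 13.22 z [-0. -0. -1.] F [-1.  -0.2  6.3] T [-0.04  0.12 -0.02] open 0.0248 gf 26.634513437747955 q [-0.09  0.6  -0.15  2.    0.16  0.55 -1.69]
travel [-0.058 -7.842 -3.617]
rot [ 0.002  0.005 -0.015]
```

Call:
carry_out(
  increments=[
    {"grip":-1,"travel":[0,0,-0.5],"rotation":[0,0,0]},
    {"grip":-1,"travel":[0,0,-1.5],"rotation":[0,0,0]},
    {"grip":-1,"travel":[0,0,-2.5],"rotation":[0,0,0]},
    {"grip":-1,"travel":[0,-0.8,-3.5],"rotation":[0,0,0]},
    {"grip":-1,"travel":[-0.05,-1.8,-3.6],"rotation":[0,0,0]},
    {"grip":-1,"travel":[-0.05,-2.8,-3.6],"rotation":[0,0,0]},
    {"grip":-1,"travel":[-0.05,-3.8,-3.6],"rotation":[0,0,0]},
    {"grip":-1,"travel":[-0.05,-4.8,-3.6],"rotation":[0,0,0]},
  ],
)

```text
t: 10.6
position: [0.4821, 0.2439, 0.199]
eef_rot: [[0.973, 0.229, -0.001], [0.229, -0.973, -0.0], [-0.002, 0.0, -1.0]]
force: [0.7, 0.0, -0.9]
opening: 0.0249
gripper_force: 26.1
```

Call:
carry_out(
  increments=[
    {"grip":-1,"travel":[0,-1.0,0],"rotation":[0,0,0]},
    {"grip":-1,"travel":[0,-1.9,0],"rotation":[0,0,0]},
    {"grip":-1,"travel":[0,-2.6,0],"rotation":[0,0,0]},
    {"grip":-1,"travel":[0,-3.04,0],"rotation":[0,0,0]},
    {"grip":-1,"travel":[0,-3.04,0],"rotation":[0,0,0]},
    {"grip":-1,"travel":[0,-3.04,0],"rotation":[0,0,0]},
    {"grip":-1,"travel":[0,-3.04,0],"rotation":[0,0,0]},
  ],
)

```text
t: 11.3
position: [0.4557, 0.3591, 0.1986]
eef_rot: [[0.974, 0.227, -0.002], [0.227, -0.974, -0.002], [-0.002, 0.001, -1.0]]
force: [-0.4, 0.3, -0.5]
opening: 0.025
gripper_force: 26.1
```

```bash
python3 go.py .455 .3609 .0555 13.3; python3 - <<'E'
from m import *
p=manip.snapshot('scene'); W=cloud(p)
P=ptsin(W,(.40,.52),(.3,.42),(.1,.163)); print(len(P),P.min(0),P.max(0))
for n,c in (('E1',(.547,.252)),):
    P=ptsin(W,(c[0]-.025,c[0]+.03),(c[1]-.025,c[1]+.03),(.056,.1)); print(n,len(P),P.min(0).round(3),P.max(0).round(3))
E
```

```text
t 11.3 p [0.4557 0.3591 0.1986] yaw 13.12 z [-0.002 -0.002 -1.   ] F [-0.4  0.3 -0.5] T [0.03 0.02 0.01] open 0.025 gf 26.103086471557617 q [-0.6   0.47 -0.23  1.73  0.13  0.95 -2.22]
travel [ 1.000e-03 -5.300e-02  3.578e+00]
rot [ 0.014  0.021 -0.036]
112 [0.45699384 0.33336104 0.14607029] [0.48413692 0.3850519  0.16289605]
E1 100 [0.536 0.242 0.056] [0.562 0.267 0.082]
```

Call:
carry_out(
  increments=[
    {"grip":-1,"travel":[0,-0.02,1.0],"rotation":[0,0,0]},
    {"grip":-1,"travel":[0,-0.02,2.0],"rotation":[0,0,0]},
    {"grip":-1,"travel":[0,-0.02,2.7],"rotation":[0,0,0]},
    {"grip":-1,"travel":[0,-0.02,3.2],"rotation":[0,0,0]},
    {"grip":-1,"travel":[0,-0.02,3.45],"rotation":[0,0,0]},
    {"grip":-1,"travel":[0,-0.02,3.55],"rotation":[0,0,0]},
    {"grip":-1,"travel":[0,-0.02,3.6],"rotation":[0,0,0]},
    {"grip":-1,"travel":[0,-0.02,3.6],"rotation":[0,0,0]},
  ],
)

```text
t: 12.15
position: [0.4553, 0.3617, 0.0558]
eef_rot: [[0.974, 0.228, -0.0], [0.228, -0.974, 0.0], [-0.0, -0.0, -1.0]]
force: [0.0, -0.0, -1.1]
opening: 0.0251
gripper_force: 26.2
```

```bash
python3 go.py .455 .3609 .0555 13.3
```

```text
t 12.15 p [0.4553 0.3617 0.0558] yaw 13.2 z [-0.  0. -1.] F [ 0.  -0.  -1.1] T [-0.05  0.01 -0.05] open 0.0251 gf 26.177416741847992 q [-0.63  0.65 -0.19  1.87  0.19  0.64 -2.28]
travel [-0.011  0.017  0.008]
rot [-0.005  0.001 -0.02 ]
```

Not yet in contact, so I'll lower another ~1 mm, check, then release.

Call:
carry_out(
  increments=[
    {"grip":-1,"travel":[0,0.02,0.03],"rotation":[0,0,0]},
    {"grip":-1,"travel":[0,0.02,0.03],"rotation":[0,0,0]},
    {"grip":-1,"travel":[0,0.02,0.03],"rotation":[0,0,0]},
  ],
)

```text
t: 12.45
position: [0.4556, 0.3613, 0.0551]
eef_rot: [[0.974, 0.229, 0.001], [0.229, -0.974, 0.001], [0.001, -0.001, -1.0]]
force: [-0.7, -1.3, 6.4]
opening: 0.0251
gripper_force: 26.6
```

```bash
python3 go.py .455 .3609 .0555 13.3
```

```text
t 12.45 p [0.4556 0.3613 0.0551] yaw 13.22 z [ 0.001  0.001 -1.   ] F [-0.7 -1.3  6.4] T [-0.3   0.11 -0.06] open 0.0251 gf 26.598571836948395 q [-0.63  0.65 -0.19  1.88  0.19  0.63 -2.28]
travel [-0.017  0.006 -0.009]
rot [-0.012 -0.01  -0.017]
```

The lamp is seated. I'll release it, retreat upwards and check the crate before going to the covers.

Call:
carry_out(
  increments=[
    {"grip":0,"travel":[0,0,0],"rotation":[0,0,0]},
    {"grip":0,"travel":[0,0,0],"rotation":[0,0,0]},
    {"grip":0,"travel":[0,0,0],"rotation":[0,0,0]},
    {"grip":0,"travel":[0,0,-0.5],"rotation":[0,0,0]},
    {"grip":0,"travel":[0,0,-1.5],"rotation":[0,0,0]},
    {"grip":0,"travel":[0,0,-2.5],"rotation":[0,0,0]},
    {"grip":0,"travel":[0,0.8,-3.5],"rotation":[0,0,0]},
    {"grip":0,"travel":[0,1.6,-3.8],"rotation":[0,0,0]},
  ],
)

```text
t: 13.25
position: [0.4705, 0.3001, 0.2094]
eef_rot: [[0.973, 0.231, 0.003], [0.231, -0.973, 0.003], [0.004, -0.003, -1.0]]
force: [0.7, -0.5, 0.0]
opening: 0.0428
gripper_force: 0.0
```

```bash
python3 go.py .4766 -.1973 .19 -6.9
```

```text
t 13.25 p [0.4705 0.3001 0.2094] yaw 13.38 z [ 0.003  0.003 -1.   ] F [ 0.7 -0.5  0. ] T [ 0.   -0.05 -0.05] open 0.0428 gf 0.0 q [-0.49  0.43 -0.23  1.78  0.12  0.94 -2.11]
travel [-2.732 12.132  0.443]
rot [-0.038 -0.035  4.057]
```

Call:
carry_out(
  increments=[
    {"grip":0,"travel":[-0.2,1.0,0],"rotation":[0,0,0.5]},
    {"grip":0,"travel":[-0.45,2.0,0],"rotation":[0,0,1.0]},
    {"grip":0,"travel":[-0.7,3.0,0],"rotation":[0,0,1.5]},
    {"grip":0,"travel":[-0.9,4.1,0],"rotation":[0,0,2.0]},
    {"grip":0,"travel":[-1.2,5.2,0],"rotation":[0,0,2.5]},
    {"grip":0,"travel":[-1.4,6.3,0],"rotation":[0,0,3.0]},
    {"grip":0,"travel":[-1.65,7.4,0],"rotation":[0,0,3.5]},
    {"grip":0,"travel":[-1.9,8.4,0],"rotation":[0,0,4.0]},
  ],
)

```text
t: 14.05
position: [0.4723, -0.048, 0.2058]
eef_rot: [[0.993, -0.12, -0.001], [-0.12, -0.993, -0.001], [-0.001, 0.001, -1.0]]
force: [1.0, -0.1, -0.3]
opening: 0.0428
gripper_force: 0.0
```

```bash
python3 go.py .4766 -.1973 .14 -6.9
```

```text
t 14.05 p [ 0.4723 -0.048   0.2058] yaw -6.89 z [-0.001 -0.001 -1.   ] F [ 1.  -0.1 -0.3] T [-0.02  0.01  0.03] open 0.0428 gf 0.0 q [ 0.06  0.31 -0.07  1.98  0.03  0.85 -1.72]
travel [0.556 3.691 1.648]
rot [0.008 0.013 0.001]
```

Call:
carry_out(
  increments=[
    {"grip":0,"travel":[0.2,1.0,0],"rotation":[0,0,0]},
    {"grip":0,"travel":[0.4,2.0,0],"rotation":[0,0,0]},
    {"grip":0,"travel":[0.5,3.0,0],"rotation":[0,0,0]},
    {"grip":0,"travel":[0.56,3.7,0.5],"rotation":[0,0,0]},
    {"grip":0,"travel":[0.56,3.7,1.3],"rotation":[0,0,0]},
    {"grip":0,"travel":[0.56,3.7,1.65],"rotation":[0,0,0]},
    {"grip":0,"travel":[0.56,3.7,1.65],"rotation":[0,0,0]},
    {"grip":0,"travel":[0.56,3.7,1.65],"rotation":[0,0,0]},
  ],
)

```text
t: 14.85
position: [0.4774, -0.1954, 0.14]
eef_rot: [[0.993, -0.118, -0.002], [-0.118, -0.993, -0.0], [-0.002, 0.0, -1.0]]
force: [0.9, 0.5, 0.8]
opening: 0.043
gripper_force: 0.0
```

```bash
python3 go.py .4766 -.1973 .085 -6.9;  python3 - <<'E'
from m import *
a=[]
for n in ('scene','top'):
    p=manip.snapshot(n); W=cloud(p); np.save(n+'1.npy',W)
    r=(195,90) if n=='scene' else (170,150)
    w=130 if n=='scene' else 300
    a.append(cv2.resize(p['img'][r[1]:r[1]+130,r[0]:r[0]+w,::-1],(int(w*400/130) if n=='scene' else 400,400 if n=='scene' else 173),interpolation=cv2.INTER_CUBIC))
    if n=='scene':
        # cover rim band top edges, by line fit in cover frame
        P=ptsin(W,(.4,.62),(-.43,-.17),(.088,.099)); 
    for nm,c in (('E1',(.547,.252)),('E2',(.456,.361))):
        P=ptsin(W,(c[0]-.022,c[0]+.022),(c[1]-.022,c[1]+.022),(.056,.1)); print(n,nm,len(P),P.mean(0).round(3),P.max(0).round(3))
b=np.zeros((400,400,3),np.uint8); b[:173]=a[1]
cv2.imwrite('pics/c3.png',np.hstack([a[0],b]))
# fan: from scene cloud, vertical plane fit of the grille ring
P=np.vstack([ptsin(np.load(n+'0.npy'),(.74,.95),(-.03,.2),(.06,.245)) for n in ('scene',)])
import scipy.optimize as so
best=None
rng=np.random.default_rng(0)
T=ptsin(np.load('top0.npy'),(.74,.95),(-.03,.2),(.06,.245))
for nm,Q in (('top',T),('scene',P)):
  best=(0,)
  for i in range(3000):
    s=Q[rng.choice(len(Q),2,False)]; d=s[1,:2]-s[0,:2]; L=np.hypot(*d)
    if L<.04: continue
    nn=np.array([-d[1],d[0]])/L
    if nn[0]>0: nn=-nn
    if nn[0]>-.8: continue
    e=(Q[:,:2]-s[0,:2])@nn; k=(abs(e)<.003).sum()
    if k>best[0]: best=(k,nn,s[0,:2]@nn,e)
  k,nn,o,e=best; I=Q[abs(e)<.003]
  print(nm,len(Q),k,'normal',nn.round(3),np.degrees(np.arctan2(-nn[1],-nn[0])).round(1),'off',o,'I',I.min(0).round(3),I.max(0).round(3),I.mean(0).round(3),'e pct',np.percentile(e,[1,5,25,50,75,95,99,100]).round(3))
E
```

```text
t 14.85 p [ 0.4774 -0.1954  0.14  ] yaw -6.75 z [-0.002 -0.    -1.   ] F [0.9 0.5 0.8] T [-0.   -0.    0.02] open 0.043 gf 0.0 q [ 0.32  0.45 -0.03  1.97  0.02  0.72 -1.41]
travel [-0.012  0.05   1.375]
rot [0.005 0.02  0.03 ]
scene E1 103 [0.553 0.256 0.071] [0.563 0.267 0.083]
scene E2 105 [0.464 0.363 0.07 ] [0.472 0.375 0.081]
top E1 84 [0.544 0.25  0.074] [0.556 0.265 0.086]
top E2 95 [0.455 0.36  0.074] [0.469 0.375 0.084]
top 2070 873 normal [-0.991 -0.131] 7.5 off -0.8230367887624219 I [0.807 0.002 0.069] [0.831 0.163 0.24 ] [0.819 0.082 0.158] e pct [-0.042 -0.039 -0.023 -0.009 -0.     0.002  0.003  0.004]
scene 3863 691 normal [-0.993 -0.121] 7.0 off -0.8685382644331372 I [0.851 0.005 0.06 ] [0.877 0.171 0.234] [0.864 0.092 0.154] e pct [-0.015 -0.014  0.001  0.013  0.023  0.038  0.042  0.045]
```

View pics/c3.png

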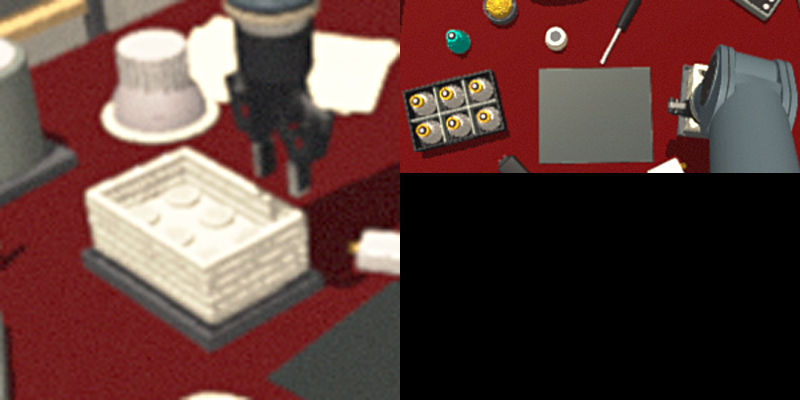

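The picture shows all six crate cells holding lamps (right crop (455,110)). The fingers straddle the +y rim near the cover's -x,+y corner (left crop (285,215)). I'll descend and pinch.

Call:
carry_out(
  increments=[
    {"grip":0,"travel":[0,0.03,0.6],"rotation":[0,0.02,0.03]},
    {"grip":0,"travel":[0,0.03,1.1],"rotation":[0,0.02,0.03]},
    {"grip":0,"travel":[0,0.03,1.37],"rotation":[0,0.02,0.03]},
    {"grip":0,"travel":[0,0.03,1.37],"rotation":[0,0.02,0.03]},
    {"grip":0,"travel":[0,0.03,1.37],"rotation":[0,0.02,0.03]},
  ],
  grip_force=40,
)

```text
t: 15.45
position: [0.4775, -0.1968, 0.0856]
eef_rot: [[0.993, -0.12, 0.001], [-0.12, -0.993, -0.001], [0.001, 0.001, -1.0]]
force: [0.9, 0.3, 0.8]
opening: 0.0428
gripper_force: 0.0
```

```bash
python3 go.py .4766 -.1973 .085 -6.9
```

```text
t 15.45 p [ 0.4775 -0.1968  0.0856] yaw -6.9 z [ 0.001 -0.001 -1.   ] F [0.9 0.3 0.8] T [ 0.01 -0.01 -0.04] open 0.0428 gf 0.0 q [ 0.32  0.53 -0.03  2.02  0.03  0.59 -1.42]
travel [-0.021  0.016  0.016]
rot [ 0.008 -0.01  -0.001]
```

Call:
carry_out(
  increments=[
    {"grip":-1,"travel":[0,0,0],"rotation":[0,0,0]},
    {"grip":-1,"travel":[0,0,0],"rotation":[0,0,0]},
    {"grip":-1,"travel":[0,0,0],"rotation":[0,0,0]},
    {"grip":-1,"travel":[0,0,0],"rotation":[0,0,0]},
    {"grip":-1,"travel":[0,0,0],"rotation":[0,0,0]},
    {"grip":-1,"travel":[0,0,0],"rotation":[0,0,0]},
    {"grip":-1,"travel":[0,0,0],"rotation":[0,0,0]},
  ],
)

```text
t: 16.15
position: [0.4777, -0.198, 0.0859]
eef_rot: [[0.993, -0.122, 0.002], [-0.122, -0.993, -0.002], [0.002, 0.002, -1.0]]
force: [-1.2, -5.0, 6.8]
opening: 0.0077
gripper_force: 41.1
```

```bash
python3 go.py; python3 - <<'E'
from h import *
from scipy.spatial.transform import Rotation as R
M=np.array(manip.sense()['eef_rot']); p=np.array(manip.sense()['position'])
x=np.array([.993,-.12,0]);y=np.array([.12,.993,0])
P=p+.108*x-.1935*y; P[2]=.081
n=-.134*x+.198*y; n/=np.linalg.norm(n); w=np.cross(n,[0,0,1])
for a in (2,4,6,8,10,12,14,16,18,20,22,24):
    Q=R.from_rotvec(np.radians(a)*w)
    print(a,(M.T@(P+Q.apply(p-P)-p)/.04).round(2),(M.T@w*a/5).round(2))
E
```

```text
t 16.15 p [ 0.4777 -0.198   0.0859] yaw -6.99 z [ 0.002 -0.002 -1.   ] F [-1.2 -5.   6.8] T [-0.89  0.14 -0.16] open 0.0077 gf 41.07296168804169 q [ 0.32  0.53 -0.03  2.02  0.03  0.58 -1.42]
2 [ 0.    0.01 -0.19] [ 0.33 -0.22  0.  ]
4 [ 0.01  0.02 -0.38] [ 0.66 -0.45  0.  ]
6 [ 0.03  0.04 -0.58] [ 0.99 -0.67  0.  ]
8 [ 0.04  0.06 -0.77] [ 1.32 -0.9   0.  ]
10 [ 0.06  0.09 -0.96] [ 1.65 -1.12  0.  ]
12 [ 0.08  0.12 -1.14] [ 1.99 -1.35  0.  ]
14 [ 0.11  0.16 -1.33] [ 2.32 -1.57  0.  ]
16 [ 0.14  0.21 -1.52] [ 2.65 -1.8   0.  ]
18 [ 0.18  0.26 -1.7 ] [ 2.98 -2.02  0.  ]
20 [ 0.21  0.31 -1.88] [ 3.31 -2.25  0.  ]
22 [ 0.26  0.37 -2.06] [ 3.64 -2.47  0.  ]
24 [ 0.3   0.44 -2.23] [ 3.97 -2.7   0.  ]
```

Call:
carry_out(
  increments=[
    {"grip":-1,"travel":[0,0,0],"rotation":[0,0,0]},
    {"grip":-1,"travel":[0,0,0],"rotation":[0,0,0]},
    {"grip":-1,"travel":[0,0.01,-0.19],"rotation":[0.33,-0.22,0]},
    {"grip":-1,"travel":[0.01,0.02,-0.38],"rotation":[0.66,-0.45,0]},
    {"grip":-1,"travel":[0.03,0.04,-0.58],"rotation":[0.99,-0.67,0]},
    {"grip":-1,"travel":[0.04,0.06,-0.77],"rotation":[1.32,-0.9,0]},
    {"grip":-1,"travel":[0.06,0.09,-0.96],"rotation":[1.65,-1.12,0]},
    {"grip":-1,"travel":[0.06,0.09,-0.96],"rotation":[1.65,-1.12,0]},
  ],
  grip_force=80,
)

```text
t: 16.95
position: [0.4794, -0.2016, 0.1238]
eef_rot: [[0.989, -0.128, -0.078], [-0.114, -0.981, 0.153], [-0.096, -0.143, -0.985]]
force: [-0.8, -0.1, -0.5]
opening: 0.0063
gripper_force: 79.6
```

```bash
python3 go.py; python3 - <<'E'
from h import *
a=[]
for n,r in (('scene',(195,90)),('top',(360,165))):
    p=manip.snapshot(n); W=cloud(p); np.save(n+'2.npy',W)
    a.append(cv2.resize(p['img'][r[1]:r[1]+120,r[0]:r[0]+120,::-1],(400,400),interpolation=cv2.INTER_CUBIC))
cv2.imwrite('pics/c4.png',np.hstack(a))
E
```

```text
t 16.95 p [ 0.4794 -0.2016  0.1238] yaw -6.61 z [-0.078  0.153 -0.985] F [-0.8 -0.1 -0.5] T [-0.23 -0.07 -0.1 ] open 0.0063 gf 79.61449384689331 q [ 0.46  0.54 -0.12  1.86 -0.07  0.87 -1.28]
```

View pics/c4.png

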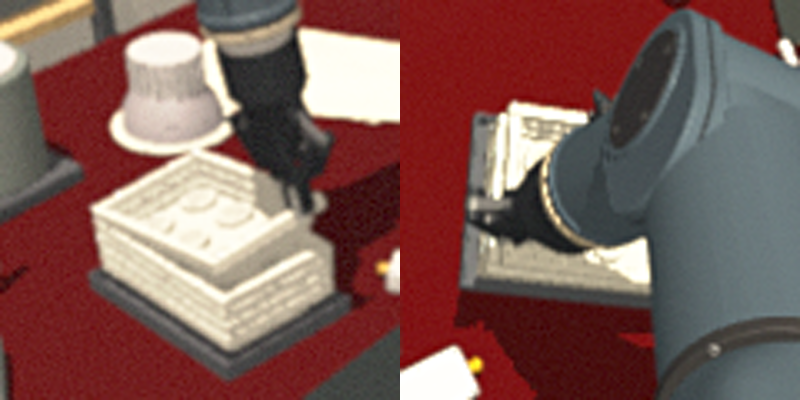

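The picture shows only the top cover tilting. Its gripped corner is raised at left crop (300,215), the opposite corner at (95,205) is still in the nest, and the next cover sits level below. I'll keep tilting.

```bash
python3 - <<'E'
from h import *
from scipy.spatial.transform import Rotation as R
s=manip.sense(); M=np.array(s['eef_rot']); p=np.array(s['position'])
x=np.array([.993,-.12,0]);y=np.array([.12,.993,0])
p0=np.array([.4777,-.198,.0859])
P=p0+.108*x-.1935*y; P[2]=.081
n=-.134*x+.198*y; n/=np.linalg.norm(n); w=np.cross(n,[0,0,1])
for a in (12,14,16,18,20,22):
    Q=R.from_rotvec(np.radians(a)*w); q=P+Q.apply(p0-P)
    M0=np.array([[.9927,-.12,0],[-.12,-.9927,0],[0,0,-1]])
    print(a,(M.T@(q-p)/.04).round(2),(np.degrees(R.from_matrix(M.T@Q.as_matrix()@M0).as_rotvec())/5).round(2))
E
```

```text
12 [ 0.03  0.03 -0.23] [ 0.35 -0.23 -0.01]
14 [ 0.03  0.04 -0.42] [ 0.68 -0.46 -0.01]
16 [ 0.05  0.06 -0.61] [ 1.01 -0.68 -0.01]
18 [ 0.06  0.08 -0.8 ] [ 1.34 -0.9  -0.01]
20 [ 0.08  0.11 -0.99] [ 1.67 -1.13 -0.01]
22 [ 0.1   0.15 -1.18] [ 2.01 -1.35 -0.01]
```

Call:
carry_out(
  increments=[
    {"grip":-1,"travel":[0.03,0.03,-0.23],"rotation":[0.35,-0.23,0]},
    {"grip":-1,"travel":[0.03,0.04,-0.42],"rotation":[0.68,-0.46,0]},
    {"grip":-1,"travel":[0.05,0.06,-0.61],"rotation":[1.01,-0.68,0]},
    {"grip":-1,"travel":[0.06,0.08,-0.8],"rotation":[1.34,-0.9,0]},
    {"grip":-1,"travel":[0.08,0.11,-0.99],"rotation":[1.67,-1.13,0]},
    {"grip":-1,"travel":[0.1,0.15,-1.18],"rotation":[2.0,-1.35,0]},
    {"grip":-1,"travel":[0.1,0.15,-1.18],"rotation":[2.0,-1.35,0]},
  ],
)

```text
t: 17.75
position: [0.4861, -0.2147, 0.1682]
eef_rot: [[0.974, -0.149, -0.171], [-0.085, -0.939, 0.333], [-0.21, -0.31, -0.927]]
force: [0.6, 0.0, -0.4]
opening: 0.0064
gripper_force: 79.6
```

```bash
python3 - <<'E'
from h import *
a=[]
for n,r in (('scene',(195,80)),('top',(360,165))):
    p=manip.snapshot(n); W=cloud(p); np.save(n+'3.npy',W)
    a.append(cv2.resize(p['img'][r[1]:r[1]+120,r[0]:r[0]+120,::-1],(400,400),interpolation=cv2.INTER_CUBIC))
cv2.imwrite('pics/c5.png',np.hstack(a))
M=np.array(manip.sense()['eef_rot']); print('up 20mm', (M.T@[0,0,.02]/.04).round(3))
E
python3 go.py .48 -.2 .25 -6.9
```

```text
up 20mm [-0.105 -0.155 -0.464]
t 17.85 p [ 0.4857 -0.2136  0.1679] yaw -4.92 z [-0.172  0.332 -0.927] F [ 0.   0.2 -0.3] T [-0.36 -0.23 -0.02] open 0.0062 gf 79.60010647773743 q [ 0.57  0.61 -0.15  1.64 -0.16  1.21 -1.18]
travel [-0.599 -0.933 -1.767]
rot [-3.634  2.47   0.   ]
```

View pics/c5.png

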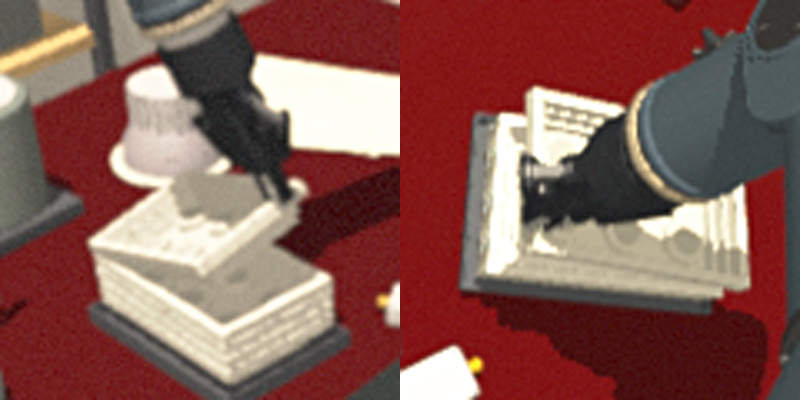

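The cover is steeply tilted, with its gripped corner up at crop (290,190) and the opposite corner at (95,240) still down. The next cover is flat in the pile. I'll lift it clear straight up.

Call:
carry_out(
  increments=[
    {"grip":-1,"travel":[-0.05,-0.08,-0.23],"rotation":[0,0,0]},
    {"grip":-1,"travel":[-0.1,-0.16,-0.46],"rotation":[0,0,0]},
    {"grip":-1,"travel":[-0.16,-0.23,-0.7],"rotation":[0,0,0]},
    {"grip":-1,"travel":[-0.21,-0.31,-0.93],"rotation":[0,0,0]},
    {"grip":-1,"travel":[-0.31,-0.47,-1.39],"rotation":[0,0,0]},
    {"grip":-1,"travel":[-0.42,-0.62,-1.86],"rotation":[0,0,0]},
    {"grip":-1,"travel":[-0.42,-0.62,-1.86],"rotation":[0,0,0]},
  ],
)

```text
t: 18.55
position: [0.4871, -0.2146, 0.2517]
eef_rot: [[0.975, -0.147, -0.167], [-0.085, -0.94, 0.331], [-0.206, -0.309, -0.929]]
force: [0.9, 0.6, -1.1]
opening: 0.006
gripper_force: 79.6
```

```bash
python3 go.py .486 -.19 .25 -6.9;python3 - <<'E'
from m import *
for n in ('scene','top'):
    p=manip.snapshot(n); W=cloud(p); np.save(n+'4.npy',W)
    P=ptsin(W,(.4,.62),(-.45,-.17),(.06,.088)); h=np.histogram(P[:,2],bins=np.arange(.06,.09,.003)); print(n,len(P),h[0])
    Q=P[P[:,2]>.076]; r=cv2.minAreaRect(Q[:,:2].astype(np.float32)*1000) if len(Q)>3 else 0; print(r)
E
```

```text
t 18.55 p [ 0.4871 -0.2146  0.2517] yaw -4.96 z [-0.167  0.331 -0.929] F [ 0.9  0.6 -1.1] T [-0.34 -0.2   0.  ] open 0.006 gf 79.59408402442932 q [ 0.57  0.53 -0.15  1.54 -0.16  1.38 -1.21]
travel [-0.07  -0.562  0.249]
rot [-3.624e+00  2.414e+00  2.000e-03]
scene 922 [ 94 125 104 103 101 201 178  16   0]
((508.48193359375, -297.00714111328125), (200.98179626464844, 136.80752563476562), 82.8358154296875)
top 681 [ 49  26  44  56  34  57 164 196  55]
((504.3684387207031, -295.385009765625), (197.74224853515625, 134.41415405273438), 83.58779907226562)
```

Force and height show the cover is free, and the next cover has not moved (rim at 0.08, same rectangle). I'll level it.

Call:
carry_out(
  increments=[
    {"grip":-1,"travel":[0,0,0],"rotation":[-0.6,0.4,0]},
    {"grip":-1,"travel":[0,0,0],"rotation":[-1.2,0.8,0]},
    {"grip":-1,"travel":[0,0,0],"rotation":[-1.8,1.2,0]},
    {"grip":-1,"travel":[0,0,0],"rotation":[-2.4,1.6,0]},
    {"grip":-1,"travel":[0,0,0],"rotation":[-3.0,2.0,0]},
    {"grip":-1,"travel":[0,0,0],"rotation":[-3.62,2.42,0]},
    {"grip":-1,"travel":[0,0,0],"rotation":[-3.62,2.42,0]},
  ],
)

```text
t: 19.35
position: [0.4852, -0.2124, 0.2485]
eef_rot: [[0.993, -0.117, -0.004], [-0.117, -0.993, 0.002], [-0.005, -0.002, -1.0]]
force: [0.3, 0.0, -1.1]
opening: 0.0062
gripper_force: 79.6
```

```bash
python3 go.py .591 .156 .22 -6.9
```

```text
t 19.35 p [ 0.4852 -0.2124  0.2485] yaw -6.73 z [-0.004  0.002 -1.   ] F [ 0.3  0.  -1.1] T [ 0.08 -0.02  0.  ] open 0.0062 gf 79.58709239959717 q [ 0.4   0.35 -0.1   1.79  0.04  1.01 -1.41]
travel [ 1.551 -9.454  0.723]
rot [-0.021  0.053  0.034]
```

Call:
carry_out(
  increments=[
    {"grip":-1,"travel":[0.1,-0.4,0],"rotation":[0,0,0]},
    {"grip":-1,"travel":[0.2,-1.0,0.1],"rotation":[0,0,0]},
    {"grip":-1,"travel":[0.3,-1.7,0.2],"rotation":[0,0,0]},
    {"grip":-1,"travel":[0.4,-2.4,0.3],"rotation":[0,0,0]},
    {"grip":-1,"travel":[0.5,-3.1,0.4],"rotation":[0,0,0]},
    {"grip":-1,"travel":[0.6,-3.8,0.5],"rotation":[0,0,0]},
    {"grip":-1,"travel":[0.75,-4.5,0.6],"rotation":[0,0,0]},
    {"grip":-1,"travel":[0.85,-5.2,0.7],"rotation":[0,0,0]},
  ],
)

```text
t: 20.15
position: [0.5448, -0.0111, 0.2201]
eef_rot: [[0.993, -0.121, -0.006], [-0.121, -0.993, 0.004], [-0.007, -0.003, -1.0]]
force: [0.6, -0.5, -1.2]
opening: 0.0064
gripper_force: 79.6
```

Call:
carry_out(
  increments=[
    {"grip":-1,"travel":[0.1,-0.7,0],"rotation":[0,0,0]},
    {"grip":-1,"travel":[0.2,-1.4,0],"rotation":[0,0,0]},
    {"grip":-1,"travel":[0.3,-2.1,0],"rotation":[0,0,0]},
    {"grip":-1,"travel":[0.4,-2.8,0],"rotation":[0,0,0]},
    {"grip":-1,"travel":[0.5,-3.4,0],"rotation":[0,0,0]},
    {"grip":-1,"travel":[0.6,-3.9,0],"rotation":[0,0,0]},
    {"grip":-1,"travel":[0.7,-4.2,0],"rotation":[0,0,0]},
    {"grip":-1,"travel":[0.7,-4.2,0],"rotation":[0,0,0]},
  ],
)

```text
t: 20.95
position: [0.5929, 0.1531, 0.2206]
eef_rot: [[0.993, -0.118, -0.005], [-0.118, -0.993, 0.003], [-0.005, -0.003, -1.0]]
force: [-0.5, -0.1, -1.6]
opening: 0.0067
gripper_force: 79.6
```

```bash
python3 go.py .591 .156 .156 -6.9
```

```text
t 20.95 p [0.5929 0.1531 0.2206] yaw -6.8 z [-0.005  0.003 -1.   ] F [-0.5 -0.1 -1.6] T [ 0.08  0.01 -0.03] open 0.0067 gf 79.58127737045288 q [-0.22  0.49 -0.17  1.62  0.09  1.04 -2.1 ]
travel [-0.047 -0.062  1.616]
rot [-0.03   0.061  0.021]
```

Lower to hub height, then measure the cover's tilt and centre.

Call:
carry_out(
  increments=[
    {"grip":-1,"travel":[-0.03,-0.03,0.4],"rotation":[-0.03,0.06,0]},
    {"grip":-1,"travel":[-0.03,-0.03,0.8],"rotation":[-0.03,0.06,0]},
    {"grip":-1,"travel":[-0.03,-0.03,1.2],"rotation":[-0.03,0.06,0]},
    {"grip":-1,"travel":[-0.03,-0.03,1.5],"rotation":[-0.03,0.06,0]},
    {"grip":-1,"travel":[-0.03,-0.03,1.61],"rotation":[-0.03,0.06,0]},
    {"grip":-1,"travel":[-0.03,-0.03,1.61],"rotation":[-0.03,0.06,0]},
    {"grip":-1,"travel":[-0.03,-0.03,1.61],"rotation":[-0.03,0.06,0]},
  ],
)

```text
t: 21.65
position: [0.5916, 0.153, 0.1574]
eef_rot: [[0.993, -0.12, 0.002], [-0.12, -0.993, -0.001], [0.002, 0.0, -1.0]]
force: [-0.6, -0.1, -0.7]
opening: 0.0063
gripper_force: 79.6
```

```bash
python3 go.py .591 .156 .156 -6.9; cat > lev.py <<'E'
from m import *
a=[]
for n in ('scene','top'):
    p=manip.snapshot(n); W=cloud(p)
    a.append(cv2.resize(p['img'][:,:,::-1],(400,250),interpolation=cv2.INTER_AREA))
    P=ptsin(W,(.48,.76),(-.12,.20),(.10,.185)); white=None
    m=(W[...,2]>.10)&(W[...,2]<.185)&(W[...,0]>.48)&(W[...,0]<.76)&(W[...,1]>-.12)&(W[...,1]<.2)&(p['img'].min(-1)>110)
    P=W[m]; print(n,len(P),P.min(0).round(3),P.max(0).round(3))
    # floor plane: ransac for the largest near-horizontal plane
    rng=np.random.default_rng(1)
    for k in range(2):
        best=(0,)
        for i in range(1500):
            s=P[rng.choice(len(P),3,False)]; v=np.cross(s[1]-s[0],s[2]-s[0]); L=np.linalg.norm(v)
            if L<1e-4: continue
            v/=L; v*=np.sign(v[2]); 
            if v[2]<.9: continue
            e=(P-s[0])@v; c=(abs(e)<.0025).sum()
            if c>best[0]: best=(c,abs(e)<.0025)
        I=P[best[1]]; c=I.mean(0); v=np.linalg.svd(I-c,full_matrices=False)[2][2]; v*=np.sign(v[2])
        r=cv2.minAreaRect(I[:,:2].astype(np.float32)*1000)
        print('plane',best[0],'n',v.round(3),'tilt',np.degrees(np.arccos(v[2])).round(1),'c',c.round(4),'rect',np.round(r[0],1),np.round(r[1],1),round(r[2],1))
        P=P[~best[1]]
    r=cv2.minAreaRect(W[m][:,:2].astype(np.float32)*1000); print('all',np.round(r[0],1),np.round(r[1],1),round(r[2],1))
cv2.imwrite('pics/lev.png',np.hstack(a))
E
python3 lev.py
```

```text
t 21.65 p [0.5916 0.153  0.1574] yaw -6.91 z [ 0.002 -0.001 -1.   ] F [-0.6 -0.1 -0.7] T [ 0.12 -0.02 -0.02] open 0.0063 gf 79.55252051353455 q [-0.23  0.55 -0.16  1.71  0.11  0.89 -2.13]
travel [-0.023 -0.072  0.036]
rot [ 0.004 -0.02  -0.002]
scene 2796 [ 0.543 -0.051  0.126] [0.702 0.165 0.185]
plane 693 n [-0.006 -0.005  1.   ] tilt 0.5 c [0.6095 0.0487 0.139 ] rect [611.9  47.3] [160.4  96.3] 83.1
plane 576 n [ 0.    -0.008  1.   ] tilt 0.5 c [0.6332 0.0536 0.1634] rect [622.9  57.5] [208.  136.6] 82.6
all [622.9  57.5] [208.  136.6] 82.6
top 2818 [ 0.541 -0.049  0.126] [0.694 0.145 0.172]
plane 803 n [ 0.012 -0.019  1.   ] tilt 1.3 c [0.6183 0.0484 0.1326] rect [618.7  56.7] [164.6  99.5] 82.9
plane 731 n [ 0.    -0.004  1.   ] tilt 0.3 c [0.6231 0.0428 0.1416] rect [618.4  55.8] [170.5 107.1] 82.6
all [617.8  55.3] [195.9 134.9] 82.9
```

View pics/lev.png

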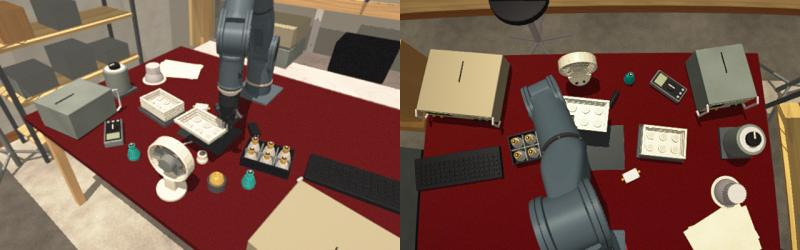

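The picture shows the cover level in front of the fan (right view (585,112)) with six lamps in the crate. Its middle measures about (0.620, 0.056, 0.151) against the target (0.620, 0.058, 0.150), and tilt is under 1°. I'll trim slightly, settle and hand in.

Call:
carry_out(
  increments=[
    {"grip":-1,"travel":[0,-0.03,0.02],"rotation":[0,0,0]},
    {"grip":-1,"travel":[0,-0.03,0.02],"rotation":[0,0,0]},
    {"grip":-1,"travel":[0,-0.03,0.02],"rotation":[0,0,0]},
    {"grip":-1,"travel":[0,-0.03,0.02],"rotation":[0,0,0]},
    {"grip":-1,"travel":[0,-0.03,0.02],"rotation":[0,0,0]},
    {"grip":-1,"travel":[0,-0.03,0.02],"rotation":[0,0,0]},
    {"grip":-1,"travel":[0,-0.03,0.02],"rotation":[0,0,0]},
    {"grip":-1,"travel":[0,-0.03,0.02],"rotation":[0,0,0]},
  ],
)

```text
t: 22.55
position: [0.5913, 0.1544, 0.156]
eef_rot: [[0.993, -0.12, 0.001], [-0.12, -0.993, -0.001], [0.001, 0.001, -1.0]]
force: [-0.7, 0.8, -0.9]
opening: 0.0063
gripper_force: 79.6
```

```bash
python3 go.py .591 .155 .156 -6.9; python3 lev.py | grep -E "plane|all"; python3 -c "
from workcell import manip; print(manip.hand_in())"
```

```text
t 22.55 p [0.5913 0.1544 0.156 ] yaw -6.89 z [ 0.001 -0.001 -1.   ] F [-0.7  0.8 -0.9] T [0.08 0.01 0.02] open 0.0063 gf 79.56499099731445 q [-0.23  0.55 -0.16  1.71  0.11  0.89 -2.13]
travel [-0.01  -0.014  0.001]
rot [ 0.006 -0.011  0.002]
plane 702 n [ 0.004 -0.008  1.   ] tilt 0.5 c [0.6093 0.0506 0.1376] rect [611.6  48.4] [159.3  95.5] 83.0
plane 561 n [-0.004 -0.009  1.   ] tilt 0.5 c [0.6325 0.0539 0.1617] rect [622.4  57.8] [205.5 135.8] 82.5
all [623.1  58.9] [207.9 136.9] 82.5
plane 838 n [ 0.007 -0.008  1.   ] tilt 0.6 c [0.618  0.0486 0.1308] rect [618.2  58. ] [164.6  99.3] 82.9
plane 713 n [ 0.015 -0.006  1.   ] tilt 0.9 c [0.6214 0.0434 0.1401] rect [618.3  57.9] [172.4 107.2] 83.0
all [617.7  57.4] [197.5 134.7] 82.9
the job is handed in; nothing more can be done
None
```

I handed the job in at about 23 s: both lamps stand cap up in the empty cells, the top cover was peeled off with the next one left in place, and the arm is holding it level (under 1° tilt), its middle within about 3 mm of the point 20 cm in front of the fan's hub.

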